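Draw back the spring syringe driver's pusher rod for loading

TASK

The spring syringe driver sits in the drawer of the low white docking cabinet on the left of the worktop. Pull that drawer out by its bar handle fully to its stop, then take the grip of the driver's sprung pusher rod and draw it out sideways, along its own axis, until the dark mark ring on the rod is level with the mouth of the barrel. Finish while still gripping the rod and holding it at the mark, so that a colleague can load the syringe; the drawer stays fully out and the two vials standing in front of the cabinet stay where they are.

Things in the scene. Friction and masses are not known exactly. Their poses are not given: they have to be found in the camera images.
- cabinet: Fixed white docking cabinet, 160 deep x 200 wide x 120 mm high, on the worktop at the left. Origin: centre of its footprint, on the worktop. Own x points from front to back (the drawer comes out along -x), own y to the cabinet's left seen from the robot, z up. Its front is open above the drawer front, whose top edge is 98 mm above the worktop.
- drawer (a joint): Travel of the one drawer (m): 0 closed, 0.135 at its stop, fully out; it may start up to 0.04 open. It stays where it is left; sliding friction about 2.5 N. The drawer is 178 mm wide with sides that reach 44 mm above the worktop; the inner clear space from its front panel to the cabinet face is about 135 mm when out.
- drawer_handle (a point): Centre of the drawer's bar handle: a level round steel bar, 10 mm thick and 110 mm long along the cabinet's y, 85 mm above the worktop (35 mm below the cabinet top), held 42 mm in front of the drawer's face by two posts 50 mm either side of the centre; 37 mm clear gap behind the bar, so do not open the fingers far round it. The frame is parallel to the cabinet's.
- barrel_mouth (a point): Centre of the mouth of the driver's barrel, a white lying tube (34 mm across, with a 38 mm metal collar at the mouth) across the drawer along the cabinet's y. The mouth looks along the cabinet's -y (to the right), 85 mm above the worktop; the axis is 65 mm behind the drawer front panel. Moves with the drawer. Frame parallel to the cabinet's.
- pusher_rod (a joint): How far the pusher rod is pulled out of the barrel (m): 0 at rest, grows along the cabinet's -y; 0.045 when the mark ring's middle is exactly at the mouth; 0.060 at its end stop. An inner spring pulls it back: about 4 N at rest, 12 N at the mark (180 N/m); let go, it returns to 0. The 11 mm steel rod can only slide along its axis.
- rod_grip (a point): Centre of the grip on the rod's outer end, moves with the rod: an upright grey paddle 14 mm thick (cabinet's x), 28 mm long (y), 36 mm high, spanning 72 to 108 mm above the worktop, with a flange 24 mm wide, 42 mm high and 5 mm thick on its outer (-y) end. At rest its centre is 28 mm from the barrel mouth. Pinch it from above across its thickness. Frame parallel to the cabinet's.
- rod_mark (a point): Middle of the mark: a single black ring 5 mm wide round the bright rod, 73 mm inward (+y) from the grip centre; hidden in the barrel until the rod is drawn out.
- vial_a: Medicine vial, white with a blue cap, 29 mm across, 55 mm high, standing to the right in front of the cabinet, beside the drawer's path; origin at the centre of its foot. To be left alone.
- vial_c: A second such vial, all white, about 50 mm nearer the robot; origin at the centre of its foot. To be left alone.

How it is judged:
By the outcome, as a careful person would: the job done as asked, in the order asked, and still so for the second after the job is handed in, while the arm keeps its last pose, push and grip.
It also fails if it takes over 48 s, if anything falls off the work surface, if the arm or the gripper's body presses on something with over 40 N, if the wrist force passes 120 N, or if a joint passes its speed limit or range.

ROBOT

A 6-joint arm with a two-finger parallel gripper is mounted at the origin on a cart in front of the work surface, level with it; the furniture and walls round the work are solid. World frame = base frame: x ahead of the robot, y to its left, z up, the work surface at z = 0. Lengths are in m, angles in rad, forces in N, time in s.
With the tool pointing down it reaches from about 0.35 to 0.975 m from the base axis. Payload 4.9 kg.
Tool frame: the origin (TCP) lies at the very end of the fingers, on their centre line; the grasp point (between the pads) lies 19 mm behind it; z points along the fingers, x is the direction in which the jaws open and shut, and the axes are right-handed (so a half turn about z gives the same grasp; the last joint's range is limited). The gripper opens to 85 mm and grips with 20 to 120 N. Pads are 22 mm wide; open, the fingers measure 114 mm over their backs; the gripper's body (76 mm by 85 mm) begins 54 mm behind the grasp point. The pads swing forward as they close: fully open they stand 13 mm farther back than shut.
Start: joints at [-1.276, 0.053, 1.613, -0, 1.476, -0.119], TCP at [0.251, -0.572, 0.231] pointing down, gripper open.
Joint ranges: [-3.01, 3.01], [-1.01, 2.22], [0.06, 2.58], [-1.02, 4.17], [0.09, 2.62], [-3.14, 3.14]. Speed limits (rad/s): [2.57, 2.57, 3.14, 3.14, 3.14, 3.14].

INTERFACE

Orientations are given as a unit quaternion [w, x, y, z].
In Python, from plant import * gives the robot as it stands.
- The arm moves only by the shell command python3 -m inch 'ROWS'. ROWS is text: rows parted by semicolons, each of 7 numbers parted by spaces: the shift along the tool's x, y, z in m, then the turn, a rotation vector about the tool's x, y, z in rad, then the closure, from 0 (fully open) to 1 (shut). A call has 1 to 10 rows; each row shifts and turns the commanded pose from where the row before left it, along the tool's axes as they then stand; what a row does not reach is not made up. A row lasts 1/12 s, in which the tool goes at most 41.7 mm and 7.16 degrees, less where a joint would pass 70% of its speed; a pose out of reach is approached as far as the arm can. A call with a gripper value outside its range is refused whole. The fingers move at their own pace and stop on an object; the grip force is fixed at half the most. Time passes only in rows, so rows that do not move let the fingers close. It gives the time, the measured TCP pose, the force and the opening at its end, in the units of the state.
- state(): the state, without advancing time (a new reading comes with each control period).
- grab_frame(name): name is "scene" or "top"; returns the picture (420x560x3 uint8, blue, green, red); there is no depth.
- camera_info(name): a dict with "vertical_fov" (degrees; the focal length in pixels is half the picture's height over the tangent of half this angle, whatever the lens; pixels are square), "cx", "cy" (the principal point, pixels), "origin" and "rotation" of the camera in the world. Camera axes: x right, y down, z forward; pixel columns grow to the right and rows downward; lengths in m; the calibration is good to about 2 mm. A picture is of the moment at which its call begins. camera_info takes no time and is no camera call.
- job_done(): hands the job in, once; it reports no verdict.
The state is a dict: "time": time; "joint_pos": joint angles; "joint_vel": joint speeds; "joint_efforts": joint torques, N m; "tool_pos": TCP position; "tool_rot": TCP orientation; "contact_force": force on the tool from outside, world axes, zero at the start; "ft_torque": the same for the moment, N m; "gripper_width": opening from 0.0 (shut) to 1.0 (fully open).
Only numpy, scipy, OpenCV 4.12 (cv2) and the standard library are available. Lean on these libraries where they do the work, as an engineer would, in place of code of your own. Each camera call takes 0.05 s, during which the arm holds its last target.

## Working session

There is one attempt and no reset: what is moved stays moved. The work goes in short steps, Python scripts to look and compute and a shell command to move; the robot and the scene stay as the last step left them, time stands still between calls to the robot, and variables do not carry over. Pictures are saved under pics/ and viewed, and the job is handed in when it is done.

```bash
ls; mkdir -p pics; python3 - <<'E'
from plant import *
import cv2
print(state())
for n in("scene","top"):
    print(n,camera_info(n)); cv2.imwrite(f"pics/{n}0.png",grab_frame(n))
E
```

```text
pics
{'time': 0.0, 'joint_pos': array([-1.27599726e+00,  5.33236334e-02,  1.61432585e+00,  2.36167686e-05,
        1.47598369e+00, -1.19012084e-01]), 'joint_vel': array([-0.00056513, -0.00112548,  0.00055508, -0.00131956,  0.0013451 ,
        0.00081068]), 'joint_efforts': array([-4.79882565e-04, -3.93680871e+01, -3.70178139e+01, -2.00533132e-04,
        7.14257068e-03,  2.41883580e-08]), 'tool_pos': array([ 0.2511284 , -0.57163882,  0.23006459]), 'tool_rot': array([-6.64328394e-04,  8.37286745e-01, -5.46763081e-01, -7.74424709e-04]), 'contact_force': array([-0.29116557,  0.09477411,  0.5941558 ]), 'ft_torque': array([ 0.01316684,  0.05227735, -0.06073556]), 'gripper_width': 1.0028818285612804}
scene {'vertical_fov': 51.40502070867659, 'cx': 283.49302898917347, 'cy': 210.8723985133882, 'origin': array([-0.01173375,  0.79261205,  0.44577785]), 'rotation': array([ 0.21532939, -0.33262916,  0.77311046, -0.49526893])}
top {'vertical_fov': 47.92914474035169, 'cx': 273.5441191514401, 'cy': 214.54110688046222, 'origin': array([0.469198 , 0.268058 , 0.9387619]), 'rotation': array([-0.02608187,  0.70906131, -0.70416353,  0.02656164])}
```

View pics/scene0.png

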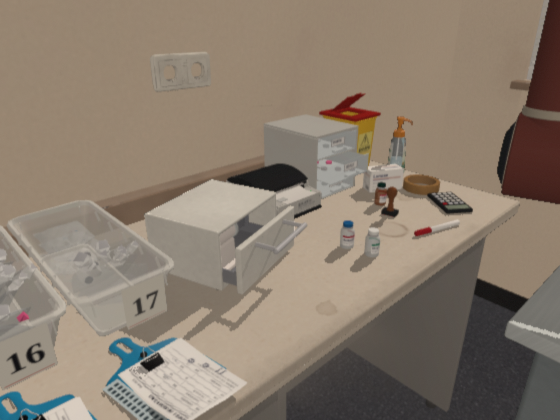

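View pics/top0.png

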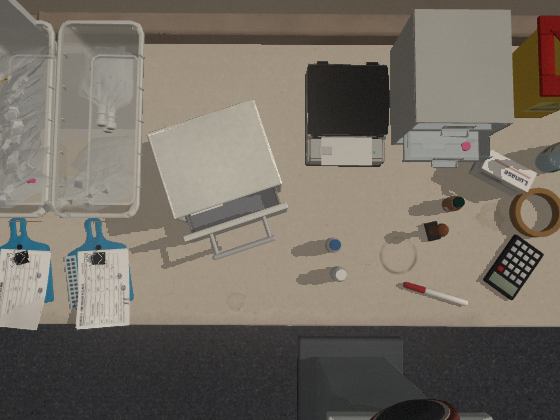

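The cabinet is at (215,160) in the top view, with the drawer partly open and the handle bar at about (243,246). The vials are at (334,245) and (340,273). I'll enlarge the area for precise points.

```bash
python3 - <<'E'
import cv2
a=cv2.imread('pics/top0.png')[90:290,140:360]; cv2.imwrite('pics/top0z.png',cv2.resize(a,None,fx=3,fy=3,interpolation=cv2.INTER_CUBIC))
a=cv2.imread('pics/scene0.png')[170:300,140:400]; cv2.imwrite('pics/scene0z.png',cv2.resize(a,None,fx=3,fy=3,interpolation=cv2.INTER_CUBIC))
E
```

```text
(no output)
```

View pics/top0z.png

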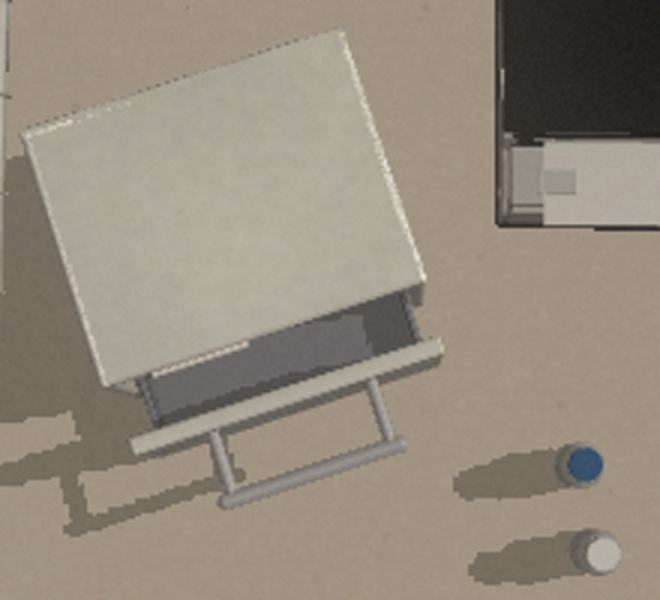

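View pics/scene0z.png

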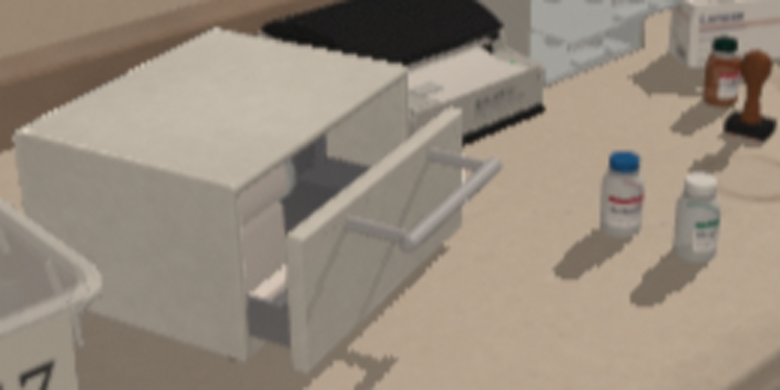

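```bash
cat >h.py <<'E'
import numpy as np, cv2
from plant import *
from scipy.spatial.transform import Rotation as R
from scipy.optimize import least_squares
def cam(n):
    c=camera_info(n); f=210/np.tan(np.radians(c['vertical_fov']/2)); q=c['rotation']
    return f,c['cx'],c['cy'],np.array(c['origin']),R.from_quat([q[1],q[2],q[3],q[0]]).as_matrix()
def ray(n,p):
    f,cx,cy,o,M=cam(n); d=M@np.array([(p[0]-cx)/f,(p[1]-cy)/f,1]); return o,d/np.linalg.norm(d)
def proj(n,P):
    f,cx,cy,o,M=cam(n); v=M.T@(np.asarray(P)-o); return np.array([cx+f*v[0]/v[2],cy+f*v[1]/v[2]])
def plane(n,p,z):
    o,d=ray(n,p); return o+d*(z-o[2])/d[2]
def tri(p1,p2):
    o,d=ray('top',p1); u,e=ray('scene',p2)
    s=np.linalg.lstsq(np.c_[d,-e],u-o,rcond=None)[0]; a=o+s[0]*d;b=u+s[1]*e
    return (a+b)/2,np.linalg.norm(a-b)
def z(x,y,ox,oy,k=3): return np.array([(x+.5)/k-.5+ox,(y+.5)/k-.5+oy])
E
python3 - <<'E'
from h import *
T=lambda x,y:z(x,y,140,90); S=lambda x,y:z(x,y,140,170)
for n,t,s in [('LB',T(23,135),S(18,133)),('RB',T(343,31),S(218,30)),('RF',T(425,279),S(407,68)),('LF',T(105,384),S(238,187)),
 ('barL',T(225,503),S(408,240)),('barR',T(403,446),S(497,163)),('vA',T(585,464),S(625,157)),('vC',T(602,553),S(702,180))]:
    P,e=tri(t,s); print(n,P.round(4),round(e,4))
for n,t,h in [('LB',T(23,135),.12),('RB',T(343,31),.12),('RF',T(425,279),.12),('LF',T(105,384),.12),('barL',T(225,503),.085),('barR',T(403,446),.085)]: print(n,plane('top',t,h).round(4))
E
```

```text
LB [0.6694 0.4903 0.1185] 0.0021
RB [0.7333 0.3029 0.1177] 0.0023
RF [0.586  0.2539 0.1177] 0.0015
LF [0.5224 0.4379 0.119 ] 0.0042
barL [0.4548 0.3726 0.0878] 0.0005
barR [0.4896 0.2664 0.0862] 0.0006
vA [0.4794 0.1526 0.0554] 0.0019
vC [0.4241 0.1419 0.0545] 0.0026
LB [0.6697 0.4908 0.12  ]
RB [0.7333 0.3037 0.12  ]
RF [0.5862 0.2545 0.12  ]
LF [0.5236 0.4394 0.12  ]
barL [0.4549 0.3731 0.085 ]
barR [0.4898 0.2666 0.085 ]
```

Triangulated: the cabinet yaw is about 18.6°, and the bar centre is about (0.472, 0.320, 0.086). First I'll turn the tool so its x lies along cabinet +x. Tool y then lies along cabinet -y.

```bash
python3 -m inch '0 0 0 0 0 -0.12 0;0 0 0 0 0 -0.12 0;0 0 0 0 0 -0.12 0;0 0 0 0 0 -0.12 0;0 0 0 0 0 -0.12 0;0 0 0 0 0 -0.12 0;0 0 0 0 0 -0.12 0;0 0 0 0 0 -0.12 0;0 0 0 0 0 -0.12 0;0 0 0 0 0 -0.12 0'
python3 -m inch '0 0 0 0 0 -0.12 0;0 0 0 0 0 -0.12 0;0 0 0 0 0 -0.04 0;0 0 0 0 0 0 0;0 0 0 0 0 0 0'
cat >>h.py <<'E'
yaw=np.radians(18.6); ex=np.array([np.cos(yaw),np.sin(yaw),0]); ey=np.array([-np.sin(yaw),np.cos(yaw),0])
def todo(P):
    s=state(); q=s['tool_rot']; M=R.from_quat([q[1],q[2],q[3],q[0]]).as_matrix()
    d=np.array(P)-s['tool_pos']; rx=M[:,0]
    print('t',round(s['time'],2),'tcp',s['tool_pos'].round(4),'toolyaw',np.degrees(np.arctan2(rx[1],rx[0])).round(2),'z',M[:,2].round(4),'shift tool',(M.T@d).round(4),'w',round(s['gripper_width'],3),'F',s['contact_force'].round(1),'j',s['joint_pos'].round(3))
E
python3 -c "
from h import *
todo([0.4723,0.3197,0.2])"
```

```text
time: 0.93
tool_pos: [0.2512, -0.5719, 0.2305]
tool_rot: [-0.001, 1.0, 0.024, -0.0]
contact_force: [0.7, -0.4, 0.1]
gripper_width: 1.0
time: 1.35
tool_pos: [0.2512, -0.572, 0.2308]
tool_rot: [-0.0, 0.987, 0.16, -0.0]
contact_force: [0.5, 0.3, 0.9]
gripper_width: 1.005
t 1.35 tcp [ 0.2512 -0.572   0.2308] toolyaw 18.43 z [-3.e-04  8.e-04 -1.e+00] shift tool [ 0.4917 -0.776   0.0314] w 1.005 F [0.5 0.3 0.9] j [-1.276  0.053  1.614 -0.     1.476 -1.598]
```

```bash
r='0.0196 -0.031 0 0 0 0 0.58'
python3 -m inch '0.0196 -0.031 0 0 0 0 0.58;0.0196 -0.031 0 0 0 0 0.58;0.0196 -0.031 0 0 0 0 0.58;0.0196 -0.031 0 0 0 0 0.58;0.0196 -0.031 0 0 0 0 0.58;0.0196 -0.031 0 0 0 0 0.58;0.0196 -0.031 0 0 0 0 0.58;0.0196 -0.031 0 0 0 0 0.58;0.0196 -0.031 0 0 0 0 0.58;0.0196 -0.031 0 0 0 0 0.58'
python3 -m inch '0.0196 -0.031 0 0 0 0 0.58;0.0196 -0.031 0 0 0 0 0.58;0.0196 -0.031 0 0 0 0 0.58;0.0196 -0.031 0 0 0 0 0.58;0.0196 -0.031 0 0 0 0 0.58;0.0196 -0.031 0 0 0 0 0.58;0.0196 -0.031 0 0 0 0 0.58;0.0196 -0.031 0 0 0 0 0.58;0.0196 -0.031 0 0 0 0 0.58;0.0196 -0.031 0 0 0 0 0.58'
python3 -m inch '0.0196 -0.031 0 0 0 0 0.58;0.0196 -0.031 0 0 0 0 0.58;0.0196 -0.031 0 0 0 0 0.58;0.0196 -0.031 0 0 0 0 0.58;0 0 0 0 0 0 0.58;0 0 0 0 0 0 0.58'
python3 - <<'E'
from h import *
todo([0.4723,0.3197,0.067])
E
```

```text
time: 2.18
tool_pos: [0.3387, -0.2144, 0.2312]
tool_rot: [0.0, 0.987, 0.16, 0.0]
contact_force: [1.7, 0.3, -0.2]
gripper_width: 0.419
time: 3.02
tool_pos: [0.4262, 0.1422, 0.2314]
tool_rot: [0.0, 0.987, 0.16, 0.0]
contact_force: [0.6, -0.1, 0.5]
gripper_width: 0.423
time: 3.52
tool_pos: [0.4609, 0.2839, 0.2306]
tool_rot: [0.0, 0.987, 0.162, -0.001]
contact_force: [-0.5, 0.3, -0.8]
gripper_width: 0.421
t 3.52 tcp [0.4609 0.2839 0.2306] toolyaw 18.61 z [-1.5e-03 -9.0e-04 -1.0e+00] shift tool [ 0.0225 -0.0304  0.1635] w 0.421 F [-0.5  0.3 -0.8] j [ 0.415 -0.146  1.807 -0.     1.483  0.09 ]
```

```bash

python3 -m inch '0.0112 -0.0152 0 0 0 0 0.58;0.0112 -0.0152 0 0 0 0 0.58;0 0 0.03 0 0 0 0.58;0 0 0.03 0 0 0 0.58;0 0 0 0 0 0 0.58;0 0 0 0 0 0 0.58'
python3 - <<'E'
from h import *
todo([0.4723,0.3197,0.067])
a=np.hstack([grab_frame('scene')[130:300,150:370],grab_frame('top')[130:300,150:330]]);cv2.imwrite('pics/a1.png',cv2.resize(a,None,fx=2,fy=2,interpolation=cv2.INTER_CUBIC))
E
```

```text
time: 4.02
tool_pos: [0.4715, 0.3169, 0.1695]
tool_rot: [0.001, 0.987, 0.16, -0.002]
contact_force: [-0.2, -1.0, 0.8]
gripper_width: 0.42
t 4.02 tcp [0.4715 0.3169 0.1695] toolyaw 18.41 z [-0.0041 -0.0023 -1.    ] shift tool [ 0.0021 -0.0025  0.1025] w 0.42 F [-0.2 -1.   0.8] j [ 0.461 -0.033  1.804 -0.     1.375  0.14 ]
```

View pics/a1.png

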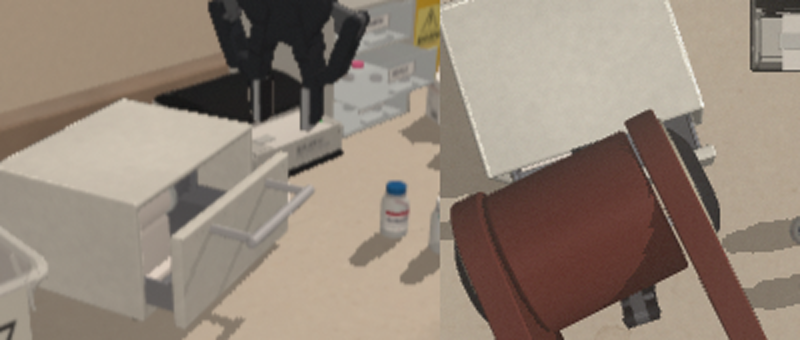

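The fingers hang above the bar in the scene view (bar at about (280,215)), with one on each side. Now I'll descend and grip.

```bash

python3 -m inch '0.002 -0.0025 0.02 0 0 0 0.58;0 0 0.02 0 0 0 0.58;0 0 0.02 0 0 0 0.58;0 0 0.02 0 0 0 0.58;0 0 0.02 0 0 0 0.58;0 0 0 0 0 0 0.58;0 0 0 0 0 0 0.58'
python3 - <<'E'
from h import *
todo([0.4723,0.3197,0.067])
E
python3 -m inch '0 0 0 0 0 0 1;0 0 0 0 0 0 1;0 0 0 0 0 0 1;0 0 0 0 0 0 1;0 0 0 0 0 0 1;0 0 0 0 0 0 1'
python3 - <<'E'
from h import *
todo([0.4723,0.3197,0.067])
a=grab_frame('scene')[130:300,150:370];cv2.imwrite('pics/a2.png',cv2.resize(a,None,fx=3,fy=3,interpolation=cv2.INTER_CUBIC))
E
```

```text
time: 4.7
tool_pos: [0.4744, 0.3215, 0.0725]
tool_rot: [-0.0, 0.987, 0.161, 0.0]
contact_force: [0.6, -0.1, -0.4]
gripper_width: 0.417
t 4.7 tcp [0.4744 0.3215 0.0725] toolyaw 18.48 z [ 6.e-04  3.e-04 -1.e+00] shift tool [-0.0026  0.001   0.0055] w 0.417 F [ 0.6 -0.1 -0.4] j [0.466 0.082 1.861 0.    1.198 0.143]
time: 5.2
tool_pos: [0.4753, 0.3222, 0.0742]
tool_rot: [-0.0, 0.987, 0.161, 0.002]
contact_force: [-1.0, -1.8, 7.1]
gripper_width: 0.084
t 5.2 tcp [0.4753 0.3222 0.0742] toolyaw 18.52 z [ 0.0033  0.0014 -1.    ] shift tool [-0.0037  0.0014  0.0072] w 0.084 F [-1.  -1.8  7.1] j [ 0.466  0.08   1.86  -0.     1.198  0.143]
```

View pics/a2.png

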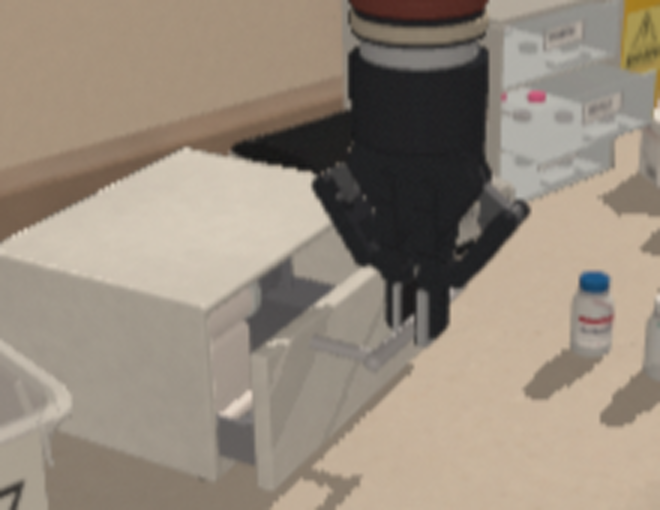

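Bar gripped. Now I'll pull.

```bash

python3 -m inch '-0.01 0 0 0 0 0 1;-0.01 0 0 0 0 0 1;-0.01 0 0 0 0 0 1;-0.01 0 0 0 0 0 1;-0.01 0 0 0 0 0 1;-0.01 0 0 0 0 0 1;-0.01 0 0 0 0 0 1;-0.01 0 0 0 0 0 1;0 0 0 0 0 0 1;0 0 0 0 0 0 1'
python3 - <<'E'
from h import *
todo([0.4723,0.3197,0.067])
a=grab_frame('scene')[130:300,150:370];cv2.imwrite('pics/a3.png',cv2.resize(a,None,fx=3,fy=3,interpolation=cv2.INTER_CUBIC))
E
```

```text
time: 6.08
tool_pos: [0.3987, 0.2962, 0.0742]
tool_rot: [0.0, 0.987, 0.161, 0.002]
contact_force: [-1.2, -3.3, 10.1]
gripper_width: 0.088
t 6.08 tcp [0.3987 0.2962 0.0742] toolyaw 18.54 z [ 3.1e-03  4.0e-04 -1.0e+00] shift tool [0.0773 0.0011 0.0074] w 0.088 F [-1.2 -3.3 10.1] j [ 4.900e-01 -1.050e-01  2.043e+00 -1.000e-03  1.200e+00  1.670e-01]
```

View pics/a3.png

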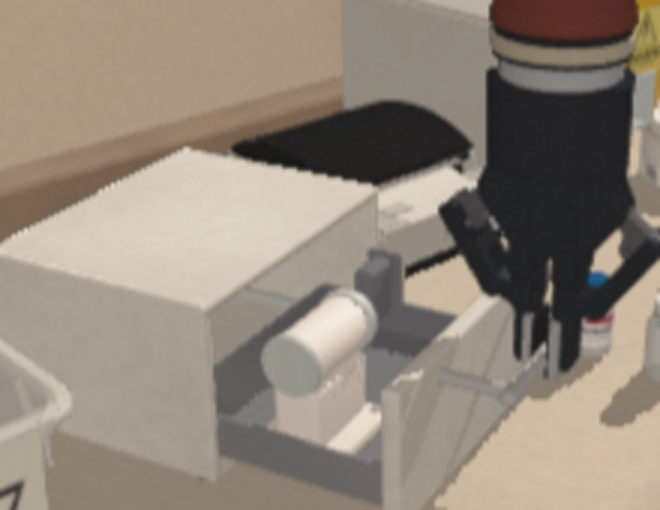

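The drawer is following, and the barrel at (320,340) and paddle at (378,285) are now visible. I'll continue gently to the stop.

```bash

python3 -m inch '-0.004 0 0 0 0 0 1;-0.004 0 0 0 0 0 1;-0.004 0 0 0 0 0 1;-0.004 0 0 0 0 0 1;0 0 0 0 0 0 1'
python3 -m inch '-0.003 0 0 0 0 0 1;-0.003 0 0 0 0 0 1;0 0 0 0 0 0 1'
python3 -m inch '-0.002 0 0 0 0 0 1;-0.002 0 0 0 0 0 1;0 0 0 0 0 0 1'
```

```text
time: 6.55
tool_pos: [0.3842, 0.2913, 0.0742]
tool_rot: [-0.0, 0.987, 0.161, 0.003]
contact_force: [-0.0, -2.3, 9.5]
gripper_width: 0.083
time: 6.8
tool_pos: [0.3788, 0.2895, 0.0741]
tool_rot: [-0.0, 0.987, 0.161, 0.003]
contact_force: [0.6, -2.8, 8.8]
gripper_width: 0.087
time: 7.05
tool_pos: [0.3752, 0.2883, 0.0741]
tool_rot: [-0.0, 0.987, 0.161, 0.003]
contact_force: [2.3, -3.6, 7.9]
gripper_width: 0.09
```

```bash

python3 -m inch '-0.003 0 0 0 0 0 1;-0.003 0 0 0 0 0 1;0 0 0 0 0 0 1'
python3 -m inch '-0.003 0 0 0 0 0 1;-0.003 0 0 0 0 0 1;0 0 0 0 0 0 1'
```

```text
time: 7.3
tool_pos: [0.3727, 0.2874, 0.0742]
tool_rot: [-0.001, 0.987, 0.161, 0.008]
contact_force: [15.7, 3.1, -4.5]
gripper_width: 0.085
time: 7.55
tool_pos: [0.3726, 0.2874, 0.0744]
tool_rot: [-0.003, 0.987, 0.161, 0.016]
contact_force: [38.6, 11.9, -24.5]
gripper_width: 0.083
```

The stop is reached: the TCP holds at x=0.3726 while the force rises to about 40 N. I'll unload, release and lift.

```bash

python3 -m inch '0.004 0 0 0 0 0 1;0.004 0 0 0 0 0 1;0 0 0 0 0 0 1'
python3 -m inch '0 0 0 0 0 0 0.6;0 0 0 0 0 0 0.6;0 0 0 0 0 0 0.6;0 0 0 0 0 0 0.6'
python3 -c "
from h import *
todo([.37,.288,.2])"
python3 -m inch '0 0 -0.02 0 0 0 0.6;0 0 -0.03 0 0 0 0.6;0 0 -0.03 0 0 0 0.6;0 0 -0.03 0 0 0 0.6;0 0 -0.03 0 0 0 0.6;0 0.04 -0.02 0 0 0 0.6;0 0.04 -0.01 0 0 0 0.6;0 0.04 0 0 0 0 0.6;0 0.04 0 0 0 0 0.6'
python3 -m inch '0 0.04 0 0 0 0 0.6;0 0.04 0 0 0 0 0.6;0 0 0 0 0 0 0.6'
python3 - <<'E'
from h import *
todo([.37,.288,.2])
cv2.imwrite('pics/s4.png',grab_frame('scene'));cv2.imwrite('pics/t4.png',grab_frame('top'))
a=cv2.imread('pics/top0.png')[90:290,140:360]
a=cv2.imread('pics/t4.png')[90:290,140:360]; cv2.imwrite('pics/t4z.png',cv2.resize(a,None,fx=3,fy=3,interpolation=cv2.INTER_CUBIC))
a=cv2.imread('pics/s4.png')[170:300,140:400]; cv2.imwrite('pics/s4z.png',cv2.resize(a,None,fx=3,fy=3,interpolation=cv2.INTER_CUBIC))
E
```

```text
time: 7.8
tool_pos: [0.3727, 0.2874, 0.0742]
tool_rot: [-0.001, 0.987, 0.161, 0.004]
contact_force: [6.3, -1.2, 5.8]
gripper_width: 0.085
time: 8.13
tool_pos: [0.3685, 0.2863, 0.0706]
tool_rot: [0.0, 0.987, 0.161, -0.001]
contact_force: [-0.3, 0.1, -0.2]
gripper_width: 0.4
t 8.13 tcp [0.3685 0.2863 0.0706] toolyaw 18.52 z [-1.7e-03 -7.0e-04 -1.0e+00] shift tool [ 0.0017 -0.0012 -0.1294] w 0.4 F [-0.3  0.1 -0.2] j [ 0.501 -0.174  2.111  0.     1.206  0.177]
time: 8.88
tool_pos: [0.4196, 0.1364, 0.2409]
tool_rot: [-0.0, 0.987, 0.162, 0.001]
contact_force: [1.0, -0.1, -0.6]
gripper_width: 0.404
time: 9.13
tool_pos: [0.4457, 0.0562, 0.2394]
tool_rot: [0.001, 0.988, 0.157, -0.0]
contact_force: [-1.3, 0.4, 0.5]
gripper_width: 0.403
t 9.13 tcp [0.4457 0.0562 0.2394] toolyaw 18.05 z [-5.0e-04 -2.6e-03 -1.0e+00] shift tool [-1.000e-04 -2.439e-01  3.890e-02] w 0.403 F [-1.3  0.4  0.5] j [-0.039 -0.394  1.993 -0.003  1.543 -0.354]
```

View pics/t4z.png

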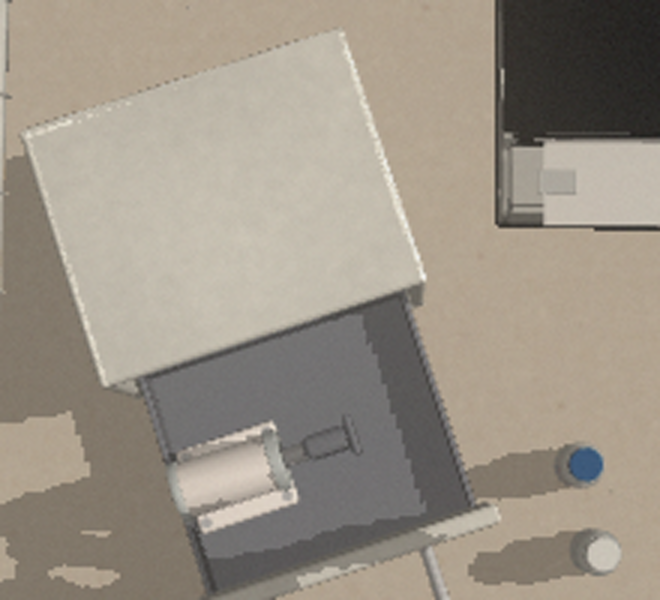

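View pics/s4z.png

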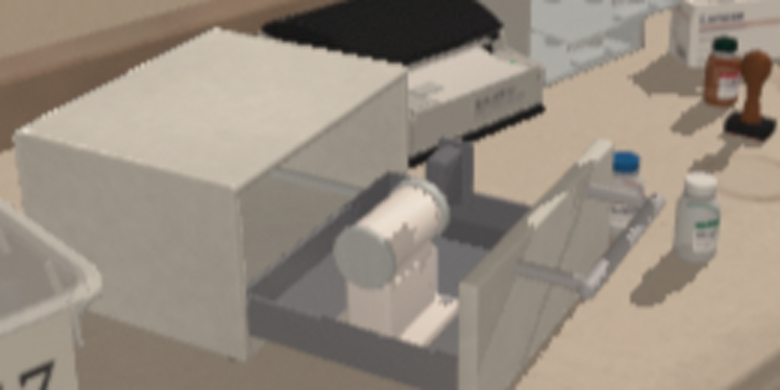

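The drawer is fully out and both vials are unchanged at zoomed (583,464) and (601,553). The paddle is at about (326,442) and the mouth collar at (280,460). I'll zoom in on the driver.

```bash
python3 - <<'E'
import cv2
a=cv2.imread('pics/t4.png')[220:270,190:270]; a=cv2.resize(a,None,fx=8,fy=8,interpolation=cv2.INTER_CUBIC)
cv2.imwrite('pics/t4y.png',cv2.convertScaleAbs(a,alpha=1.6))
a=cv2.imread('pics/s4.png')[205:275,245:325]; a=cv2.resize(a,None,fx=8,fy=8,interpolation=cv2.INTER_CUBIC)
cv2.imwrite('pics/s4y.png',cv2.convertScaleAbs(a,alpha=1.3))
E
```

```text
(no output)
```

View pics/t4y.png

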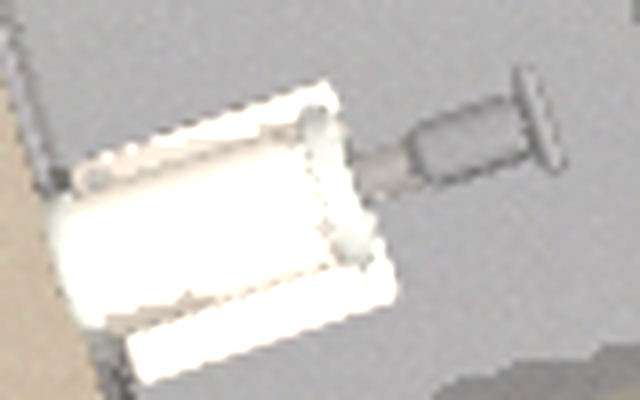

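View pics/s4y.png

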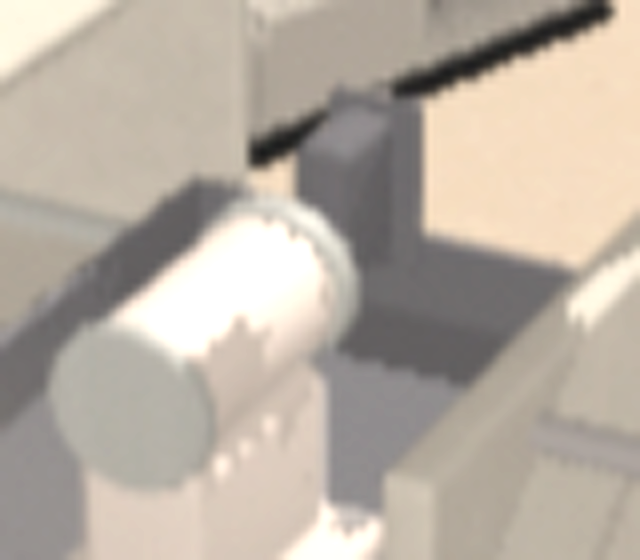

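```bash
python3 - <<'E'
from h import *
T=lambda x,y:z(x,y,190,220,8); S=lambda x,y:z(x,y,245,205,8)
P,e=tri(T(473,147),S(345,130)); print('grip top tri',P.round(4),e)
g=plane('top',T(473,147),.108); print('plane',g.round(4))
m=plane('top',T(348,178),.104);print('collar top end face',m.round(4),'rel grip along -ey',((m-g)@ey).round(4),((m-g)@ex).round(4))
# prediction from model: cabinet front centre, drawer out
fc=np.array([.5549,.3468,0]); bar=np.array([.4723,.3197,0])-0.1083*ex
for n,p in (('g',g),('m',m),('bar',bar)): print(n,((p-fc)@ex).round(4),((p-fc)@ey).round(4))
t=P.copy();t[2]=.073;todo(t)
# vials
T=lambda x,y:z(x,y,140,90)
for p in ((585,464),(602,553)): v=plane('top',T(*p),.055);print(((v-fc)@ex).round(4),((v-fc)@ey).round(4))
E
```

```text
grip top tri [0.4897 0.3112 0.1077] 0.00014271466758101638
plane [0.4897 0.3111 0.108 ]
collar top end face [0.4827 0.3388 0.104 ] rel grip along -ey 0.0285 0.0023
g -0.0732 -0.013
m -0.0709 0.0154
bar -0.1952 0.0007
t 9.23 tcp [0.4446 0.0606 0.2393] toolyaw 18.31 z [-1.6e-03  6.0e-04 -1.0e+00] shift tool [ 0.1218 -0.2236  0.1664] w 0.399 F [-0.3  0.1 -0.5] j [-3.100e-02 -3.950e-01  1.994e+00  1.000e-03  1.544e+00 -3.510e-01]
-0.1326 -0.1597
-0.188 -0.152
```

```bash

python3 -m inch '0.0174 -0.032 0 0 0 0 0.5;0.0174 -0.032 0 0 0 0 0.5;0.0174 -0.032 0 0 0 0 0.5;0.0174 -0.032 0 0 0 0 0.5;0.0174 -0.032 0 0 0 0 0.5;0.0174 -0.032 0 0 0 0 0.5;0.0174 -0.032 0 0 0 0 0.5;0 0 0 0 0 0 0.5;0 0 0 0 0 0 0.5;0 0 0 0 0 0 0.5'
python3 -c "
from h import *
todo([0.4897-.0003,.3112+.001,.071])"
```

```text
time: 10.07
tool_pos: [0.488, 0.3136, 0.2394]
tool_rot: [0.0, 0.987, 0.162, -0.001]
contact_force: [1.1, -0.7, 0.4]
gripper_width: 0.501
t 10.07 tcp [0.488  0.3136 0.2394] toolyaw 18.65 z [-1.3e-03 -8.0e-04 -1.0e+00] shift tool [0.0011 0.0017 0.1684] w 0.501 F [ 1.1 -0.7  0.4] j [ 0.443 -0.057  1.709 -0.     1.491  0.118]
```

```bash

python3 -m inch '0.0011 0.0017 0.025 0 0 0 0.5;0 0 0.025 0 0 0 0.5;0 0 0.025 0 0 0 0.5;0 0 0.025 0 0 0 0.5;0 0 0 0 0 0 0.5;0 0 0 0 0 0 0.5'
python3 - <<'E'
from h import *
todo([0.4897-.0003,.3112+.001,.071])
a=grab_frame('scene')[120:300,200:380];cv2.imwrite('pics/a5.png',cv2.resize(a,None,fx=3,fy=3,interpolation=cv2.INTER_CUBIC))
E
```

```text
time: 10.57
tool_pos: [0.4896, 0.3102, 0.1387]
tool_rot: [0.001, 0.987, 0.16, -0.002]
contact_force: [0.8, 0.0, 0.5]
gripper_width: 0.497
t 10.57 tcp [0.4896 0.3102 0.1387] toolyaw 18.45 z [-0.0032 -0.0015 -1.    ] shift tool [ 0.0007 -0.002   0.0677] w 0.497 F [0.8 0.  0.5] j [ 0.436  0.023  1.803 -0.     1.32   0.114]
```

View pics/a5.png

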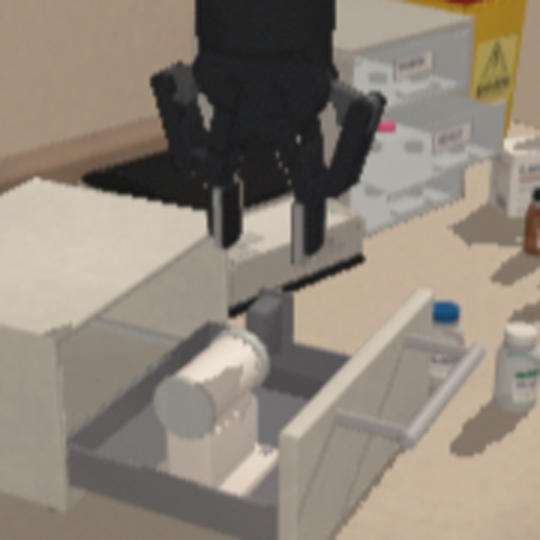

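The fingers at (225,245) and (308,255) straddle the paddle at (270,320). I'll descend and grip.

```bash

python3 -m inch '0.0006 -0.002 0.017 0 0 0 0.5;0 0 0.017 0 0 0 0.5;0 0 0.017 0 0 0 0.5;0 0 0.015 0 0 0 0.5;0 0 0 0 0 0 0.5;0 0 0 0 0 0 0.5;0 0 0 0 0 0 0.5'
python3 -c "
from h import *
todo([0.4897-.0003,.3112+.001,.071])"
```

```text
time: 11.2
tool_pos: [0.4924, 0.3141, 0.0766]
tool_rot: [-0.001, 0.987, 0.161, 0.002]
contact_force: [0.3, 0.2, -0.7]
gripper_width: 0.503
t 11.2 tcp [0.4924 0.3141 0.0766] toolyaw 18.5 z [ 0.0036  0.0017 -1.    ] shift tool [-0.0034  0.0009  0.0056] w 0.503 F [ 0.3  0.2 -0.7] j [0.441 0.099 1.835 0.    1.204 0.118]
```

```bash

python3 -m inch '-0.003 0.001 0.004 0 0 0 0.5;0 0 0 0 0 0 0.5;0 0 0 0 0 0 0.5'
python3 -c "
from h import *
todo([0.4897-.0003,.3112+.001,.071])"
python3 -m inch '0 0 0 0 0 0 1;0 0 0 0 0 0 1;0 0 0 0 0 0 1;0 0 0 0 0 0 1;0 0 0 0 0 0 1;0 0 0 0 0 0 1'
python3 - <<'E'
from h import *
todo([0.4897-.0003,.3112+.001,.071])
a=grab_frame('scene')[120:300,200:380];cv2.imwrite('pics/a6.png',cv2.resize(a,None,fx=3,fy=3,interpolation=cv2.INTER_CUBIC))
E
```

```text
time: 11.45
tool_pos: [0.4885, 0.3116, 0.0706]
tool_rot: [-0.0, 0.987, 0.161, 0.0]
contact_force: [-0.0, -0.5, 0.2]
gripper_width: 0.501
t 11.45 tcp [0.4885 0.3116 0.0706] toolyaw 18.5 z [ 8.e-04  4.e-04 -1.e+00] shift tool [ 0.0011 -0.0002 -0.0004] w 0.501 F [-0.  -0.5  0.2] j [0.439 0.098 1.847 0.    1.195 0.117]
time: 11.95
tool_pos: [0.4899, 0.3122, 0.0705]
tool_rot: [-0.0, 0.987, 0.161, 0.002]
contact_force: [5.4, 1.5, -2.6]
gripper_width: 0.158
t 11.95 tcp [0.4899 0.3122 0.0705] toolyaw 18.52 z [ 0.0039  0.0016 -1.    ] shift tool [-0.0005 -0.0002 -0.0005] w 0.158 F [ 5.4  1.5 -2.6] j [ 0.439  0.1    1.846 -0.     1.192  0.116]
```

View pics/a6.png

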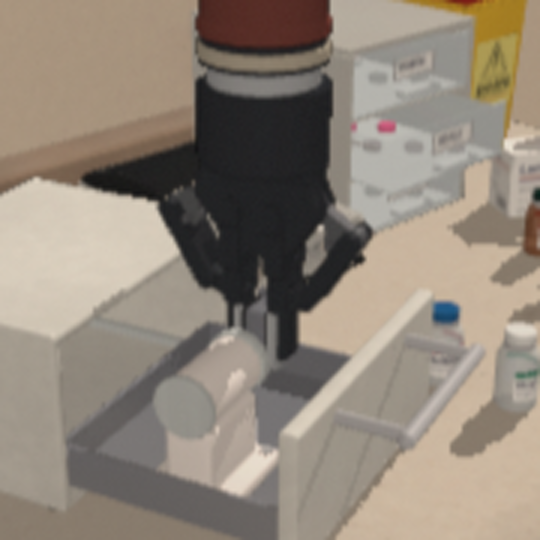

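The paddle is gripped at a width of 13.4 mm. The slight -x push on the drawer keeps it at its stop. Now I'll draw along tool +y.

```bash

python3 -m inch '0 0.005 0 0 0 0 1;0 0.005 0 0 0 0 1;0 0.005 0 0 0 0 1;0 0.005 0 0 0 0 1;0 0.005 0 0 0 0 1;0 0.005 0 0 0 0 1;0 0.005 0 0 0 0 1;0 0.004 0 0 0 0 1;0 0.002 0 0 0 0 1;0 0 0 0 0 0 1'
python3 -m inch '0 0 0 0 0 0 1;0 0 0 0 0 0 1'
python3 - <<'E'
from h import *
s=state();p=s['tool_pos'];d=p-np.array([.4899,.3122,.0705]);print('drawn',-(d@ey),'x',d@ex,d[2],s['contact_force']@ey,s['contact_force']@ex)
todo(p)
cv2.imwrite('pics/s7.png',grab_frame('scene'));cv2.imwrite('pics/t7.png',grab_frame('top'))
a=cv2.imread('pics/t7.png')[210:280,180:280]; a=cv2.resize(a,None,fx=6,fy=6,interpolation=cv2.INTER_CUBIC)
cv2.imwrite('pics/t7y.png',cv2.convertScaleAbs(a,alpha=1.4))
a=cv2.imread('pics/s7.png')[195:275,235:345]; a=cv2.resize(a,None,fx=7,fy=7,interpolation=cv2.INTER_CUBIC)
cv2.imwrite('pics/s7y.png',a)
E
```

```text
time: 12.83
tool_pos: [0.5023, 0.2756, 0.0705]
tool_rot: [-0.003, 0.987, 0.161, 0.002]
contact_force: [3.9, 11.6, -5.3]
gripper_width: 0.157
time: 13.0
tool_pos: [0.5022, 0.2759, 0.0705]
tool_rot: [-0.003, 0.987, 0.161, 0.002]
contact_force: [3.7, 12.5, -4.6]
gripper_width: 0.155
drawn 0.03832319337741026 x 0.00011805850633046996 3.0966111946584274e-05 10.620671225198286 7.512335313286143
t 13.0 tcp [0.5022 0.2759 0.0705] toolyaw 18.52 z [ 0.0031  0.0069 -1.    ] shift tool [0. 0. 0.] w 0.155 F [ 3.7 12.5 -4.6] j [0.37  0.081 1.866 0.006 1.189 0.045]
```

View pics/t7y.png

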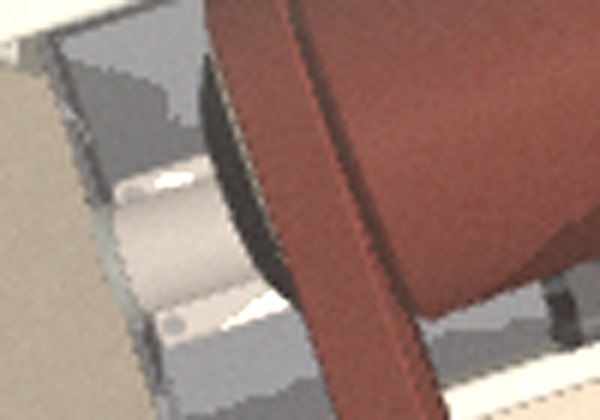

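View pics/s7y.png

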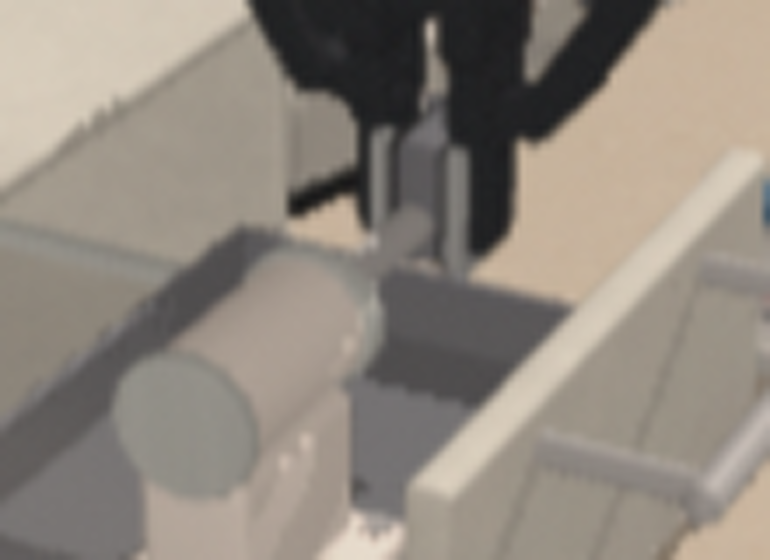

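The mark is hidden in both views, by the barrel and by the arm. So I'll use the travel (38.3 mm so far), the spring force and the paddle's position in the image. Continuing.

```bash

python3 -m inch '0 0.003 0 0 0 0 1;0 0.002 0 0 0 0 1;0 0.002 0 0 0 0 1;0 0 0 0 0 0 1;0 0 0 0 0 0 1;0 0 0 0 0 0 1'
python3 - <<'E'
from h import *
cv2.imwrite('pics/s8.png',grab_frame('scene'))
s=state();p=s['tool_pos'];d=p-np.array([.4899,.3122,.0705]);print('drawn',-(d@ey),'x',d@ex,d[2],s['contact_force']@ey,s['contact_force']@ex,s['tool_rot'])
a=cv2.imread('pics/s8.png')[195:275,235:345]; a=cv2.resize(a,None,fx=7,fy=7,interpolation=cv2.INTER_CUBIC)
cv2.imwrite('pics/s8y.png',a)
g=np.array([.4897,.3112,.108])
for k in (0,.038,.042,.045,.048):
    c=g-k*ey+.014*ey
    print(k,[((proj('scene',c+s*.007*ex)-[235,195]+.5)*7-.5).round(0) for s in(-1,1)], ((proj('scene',c+.012*0-np.array([0,0,.023]))-[235,195]+.5)*7-.5).round(0))
E
```

```text
time: 13.6
tool_pos: [0.5043, 0.2696, 0.0705]
tool_rot: [-0.003, 0.987, 0.161, 0.002]
contact_force: [4.3, 13.9, -4.6]
gripper_width: 0.159
drawn 0.044925620304728284 x 0.00015007187576485473 5.699447896177767e-05 11.993447168809125 7.216072232820304 [-0.00347814  0.98695003  0.16097515  0.00213104]
0 [array([371., 210.]), array([321., 199.])] [346. 286.]
0.038 [array([439., 152.]), array([391., 142.])] [414. 226.]
0.042 [array([446., 147.]), array([398., 136.])] [421. 220.]
0.045 [array([451., 142.]), array([403., 132.])] [426. 216.]
0.048 [array([456., 138.]), array([408., 127.])] [431. 211.]
```

View pics/s8y.png

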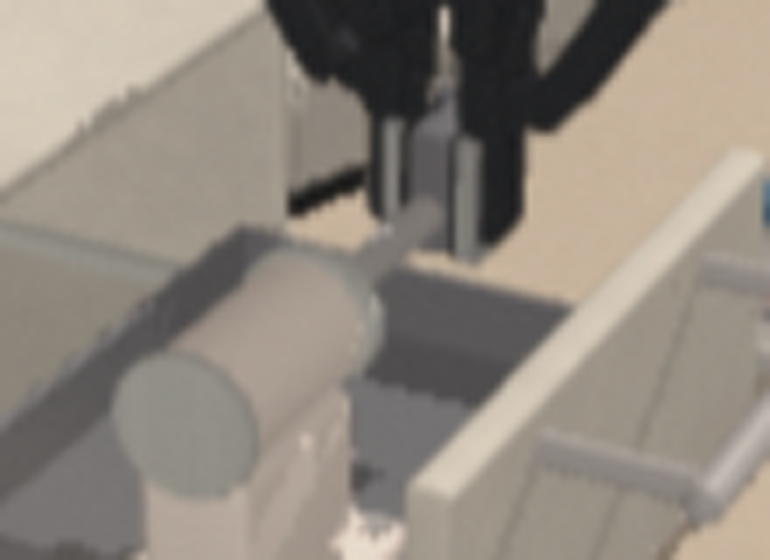

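Measured travel is 44.9 mm and the axial force 12.0 N (expected 12.1 N at the mark). I'll check for slip by comparing the paddle before and after in the scene view.

```bash
python3 - <<'E'
from h import *
def crop(f,cx,cy):
    a=cv2.imread(f)
    M=np.float32([[14,0,200-14*cx],[0,14,210-14*cy]])
    return cv2.convertScaleAbs(cv2.warpAffine(a,M,(400,560),flags=cv2.INTER_CUBIC),alpha=1.6)
g=np.array([.4897,.3112,.108])+.014*ey-np.array([0,0,.018])
p0=proj('scene',g);p1=proj('scene',g-.045*ey);print(p0,p1, proj('scene',g-.044*ey)-p1)
im=np.hstack([crop('pics/s4.png',*p0),crop('pics/s8.png',*p1)])
for y in range(0,560,70): im[y,::4]=(0,255,255)
for x in range(0,800,50): im[::4,x]=(0,255,255)
cv2.imwrite('pics/cmp.png',im)
E
```

```text
[284.03047802 232.96271063] [295.48972865 222.97052446] [-0.24348491  0.21231288]
```

View pics/cmp.png

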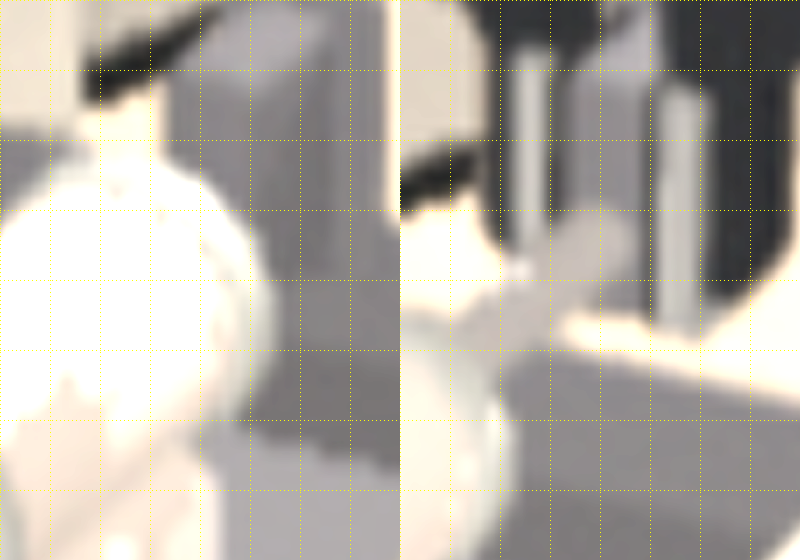

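The paddle edges match the 45 mm prediction to about 0.4 px (about 1.5 mm), so there is no visible slip. Last, I'll check the hold stability, drawer and vials.

```bash
python3 -m inch '0 0 0 0 0 0 1;0 0 0 0 0 0 1;0 0 0 0 0 0 1;0 0 0 0 0 0 1;0 0 0 0 0 0 1;0 0 0 0 0 0 1;0 0 0 0 0 0 1;0 0 0 0 0 0 1;0 0 0 0 0 0 1;0 0 0 0 0 0 1'
python3 - <<'E'
from h import *
s=state();p=s['tool_pos'];d=p-np.array([.4899,.3122,.0705]);print('drawn',-(d@ey),'x',d@ex,d[2],s['contact_force']@ey,s['contact_force']@ex,s['gripper_width'])
f=grab_frame('scene');cv2.imwrite('pics/s9.png',f)
a=cv2.imread('pics/s4.png')
def sh(n,x0,y0,x1,y1):
    g=lambda i:cv2.cvtColor(i[y0:y1,x0:x1],cv2.COLOR_BGR2GRAY).astype(np.float32)
    print(n,cv2.phaseCorrelate(g(a),g(f),cv2.createHanningWindow((x1-x0,y1-y0),cv2.CV_32F)))
sh('panel',290,225,362,300); sh('vialC',358,222,386,262); sh('vialA',338,215,358,245)
s8=cv2.imread('pics/s8.png');a=s8;sh('hold paddle',280,195,312,235)
im=np.hstack([cv2.imread('pics/s4.png')[170:310,220:400],f[170:310,220:400]]);cv2.imwrite('pics/fin.png',cv2.resize(im,None,fx=2.2,fy=2.2))
E
```

```text
time: 14.48
tool_pos: [0.5043, 0.2697, 0.0705]
tool_rot: [-0.003, 0.987, 0.161, 0.002]
contact_force: [3.7, 13.4, -4.9]
gripper_width: 0.156
drawn 0.044902284343537956 x 0.00013177175359815194 7.232019302125248e-06 11.518964045861926 7.793844948796761 0.1556576507296544
panel ((-0.046277555070602716, 0.6028380447251607), 0.637001242461028)
vialC ((-0.01513095427438138, 0.007797607151459829), 0.9797717765967051)
vialA ((0.19467421486133674, 0.13887447738280478), 0.9076063466072083)
hold paddle ((0.07054663183884102, 0.02848146099555038), 1.0153841273859143)
```

View pics/fin.png

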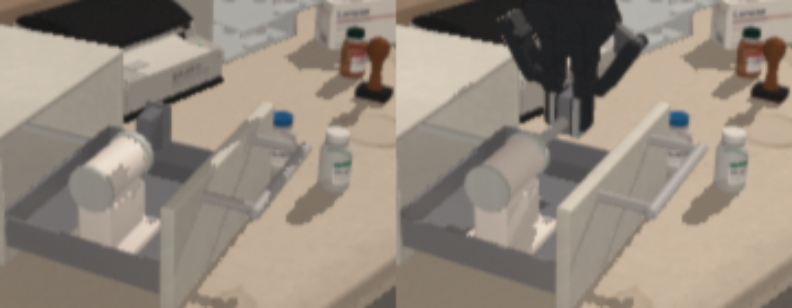

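```bash
python3 -c "
from plant import *
print(job_done())"
```

```text
the job is handed in; nothing more can be done
None
```

I pulled the drawer out to its stop, gripped the rod's paddle from above, and drew it to the mark. I handed in at about 14.5 s, still gripping and holding it there. The mark ring itself was never seen: the barrel hid it in the scene view and the arm hid it in the top view.

- **Drawer:** it reached its stop after about 108 mm of pull, where the force rose to about 40 N with no further movement. A steady push of about 7 N towards the robot, stronger than the drawer's friction, keeps it there. The image check on the panel disagreed slightly, showing a 0.6 px vertical shift. I put that down to changed shadows on the panel.
- **Rod:** measured travel was 44.9 mm against the 45 mm target, and it stayed there through an extra 0.9 s hold. Spring force read 11.5–12 N, against about 12.1 N expected at the mark. The paddle's position in the scene image agreed to about 1.5 mm, with no sign of slip.
- **Vials:** after the drawer was open, image comparison showed no real movement (0.02 px and about 0.2 px). They also stood at the same pixels before and after the drawer was opened.

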